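# Slide the tall syrup bottle into its bay

### The job

Push the tall amber syrup bottle across the counter into the empty steel bay, the one without the pepper mill, until its foot stands between the side cheeks and close up to the back fence, and leave it there upright and free. Slide it on its foot with the fingertips or the outside of the fingers, pushing gently and only on its lower half so that it never tips: do not grip or lift it. Leave the pepper mill and everything else on the counter where it stands.

Things in the scene. Friction and masses are not known exactly. Their poses are not given: they have to be found in the camera images.
- bottle: Tall amber glass syrup bottle with a paper band and a black cap, loose, upright, 235 mm tall. Lower half: a plain cylinder 52 mm in diameter from the counter up to 100 mm. Mass 0.3 to 0.55 kg. Origin at the centre of its underside, z up. It slides when pushed near the foot (below about 25 mm) and topples if pushed high.
- bottle_top: Upper half of the same bottle, fixed to it: origin 100 mm above the underside, on the axis; a cone narrowing from 52 mm to 24 mm diameter over 45 mm, then a 22 mm neck and a 29 mm cap, ending 235 mm above the underside. It must not be touched by the robot.
- bay_pink: Low steel bay fixed to the counter, pink card floor, no sill. Origin on the counter, where the centre of a 52 mm foot stands 2 mm short of the back fence. x points inward from mouth to fence, y across. Fence: inner face at x = 28 mm, 40 mm high. Side cheeks: inner faces at y = 38 and -38 mm, 4 mm thick, 30 mm high, from x = -17 mm (mouth) to 28 mm. 3 mm thick flanges reach y = 60 and -60 mm.
- bay_green: The other steel bay, the same shape and the same axes, with a green card floor. The pepper mill stands in it: it is occupied.
- mill: Dark wooden pepper mill, 52 mm in diameter at the foot, 205 mm tall, standing loose in the green bay. Origin at the centre of its underside. Leave alone.
- jar: Small red jar with a yellow lid, 48 mm in diameter, 75 mm tall, standing between the bays. Origin at the centre of its underside. Leave alone.
- mug: Blue mug, 80 mm in diameter, 90 mm tall, handle at its +y side, standing to the robot's left. Origin at the centre of its underside. Leave alone.
- tin: Red-banded metal tin, 68 mm in diameter, 110 mm tall, standing to the robot's right. Origin at the centre of its underside. Leave alone.
- bowl: White bowl, 110 mm in diameter, 45 mm tall, to the robot's right, beyond the tin. Origin at the centre of its underside. Leave alone.
- tongs: Steel pastry tongs with black tips, lying flat, 235 mm long along their x axis, 75 mm wide, 12 mm high, to the robot's left. Origin under their middle. Leave alone.

How it is judged:
By the outcome, as a careful person would: the job done as asked, in the order asked, and still so for the second after the job is handed in, with the robot touching nothing.
It also fails if it takes over 64 s, if anything falls off the work surface, if the arm or the gripper's body presses on something with over 40 N, if the wrist force passes 120 N, or if a joint passes its speed limit or range.

### The arm

A 6-joint arm with a two-finger parallel gripper is mounted at the origin on the work surface. World frame = base frame: x ahead of the robot, y to its left, z up, the work surface at z = 0. Lengths are in mm, angles in rad, forces in N, time in s.
With the tool pointing down it reaches from about 300 to 775 mm from the base axis. Payload 14.6 kg.
Tool frame: the origin (TCP) lies on the centre line of the jaws, within the pads' length; the fingertips stand manip.finger_overhang ahead of it and the grasp point (between the pads) lies 11 mm behind it (manip.finger_overhang is the distance from the TCP to the fingertips, in mm); y points along the fingers, x is the direction in which the jaws open and shut, and the axes are right-handed (so a half turn about y gives the same grasp; the last joint's range is limited). The gripper opens to 94 mm and grips with 3 to 60 N. Pads are 16 mm wide; open, the fingers measure 119 mm over their backs; the gripper's body (75 mm by 177 mm) begins 78 mm behind the grasp point.
Start: joints at [-1.182, 0.3, 1.521, -0, 1.321, -0.067], TCP at [242.091, -493.843, 213.446] pointing down, gripper open.
Joint ranges: [-3.03, 3.03], [-0.79, 2.21], [0.23, 2.52], [-1.04, 4.18], [0, 3.07], [-2.55, 2.55]. Speed limits (rad/s): [2.22, 2.22, 2.57, 3.14, 3.14, 3.14].

### API

Orientations are given as [roll, pitch, yaw] about the fixed x, y, z axes, in that order (R = Rz(yaw) Ry(pitch) Rx(roll)).
In Python, from cell import monitor, viewer, ticket, manip gives the robot as it stands.
- The arm moves only by the shell command python3 -m jog 'ROWS' [FORCE]. ROWS is JSON, a list of rows, each an object of numbers: "grip": the finger opening in cm, from 0 to 9.4; "dx", "dy", "dz": the shift along the tool's x, y, z in cm; "spin": the turn about the tool's y in degrees. In form: [{"grip": .., "dx": .., "dy": .., "dz": .., "spin": ..}, ...]. A call has 1 to 20 rows; each row is the pose to reach, as a shift and turn from the pose commanded when the call began, along the tool's axes at that moment; what a row does not reach only later rows make up. A row lasts 1/8 s, in which the tool goes at most 62.5 mm and 10.7 degrees, less where a joint would pass 70% of its speed; a pose out of reach is approached as far as the arm can. A call with a gripper value outside its range is refused whole. The fingers move at their own pace and stop on an object; FORCE is the grip in N (left out, the last holds). Time passes only in rows, so rows that repeat a pose let the fingers close. It gives the time, the measured TCP pose, the force and the opening at its end, in the units of the state.
- monitor.read_state(): the state, without advancing time (a new reading comes with each control period).
- viewer.camera(name): name is "side" or "top"; returns a dict with "color" (384x512x3 uint8, red, green, blue), "vertical_fov" (degrees; the focal length in pixels is half the picture's height over the tangent of half this angle, whatever the lens; pixels are square), "cx", "cy" (the principal point, pixels), "k1" (the pictures are not rectified: a ray, as slopes to the right and down, at radius r is drawn at 1 + k1 r^2 times it, then the intrinsics apply), "rvec" (rotation vector, rad) and "tvec" (3), from world to camera coordinates, as OpenCV has them. Camera axes: x right, y down, z forward; pixel columns grow to the right and rows downward; lengths in mm; the calibration is good to about 2 mm. A picture is of the moment at which its call begins. There is no depth.
- ticket.sign_off(): hands the job in, once; it reports no verdict.
The state is a dict: "clock": time; "joints": joint angles; "qd": joint speeds; "effort": joint torques, N m; "eef_pos": TCP position; "eef_rot": TCP orientation; "wrist_force": force on the tool from outside, world axes, zero at the start; "moment": the same for the moment, N m; "finger_gap": finger opening in mm.
Only numpy, scipy, OpenCV 4.12 (cv2) and the standard library are available. Lean on these libraries where they do the work, as an engineer would, in place of code of your own. Each camera call takes 0.05 s, during which the arm holds its last target. There are 200 camera calls.

## Working session

There is one attempt and no reset: what is moved stays moved. The work goes in short steps, Python scripts to look and compute and a shell command to move; the robot and the scene stay as the last step left them, time stands still between calls to the robot, and variables do not carry over. Pictures are saved under pics/ and viewed, about 8 in all and at most 12, crops included, and the job is handed in when it is done.

```bash
ls; mkdir -p pics; cat > h.py <<'E'
import numpy as np, cv2
from cell import monitor, viewer, ticket, manip
def K(c):
    f=192/np.tan(np.radians(c["vertical_fov"])/2)
    return np.array([[f,0,c["cx"]],[0,f,c["cy"]],[0,0,1.]]), np.array([c["k1"],0,0,0,0.])
def ray(c,uv):
    k,d=K(c); p=cv2.undistortPoints(np.array(uv,float).reshape(-1,1,2),k,d).reshape(-1,2)
    R,_=cv2.Rodrigues(np.array(c["rvec"],float)); t=np.array(c["tvec"],float).ravel()
    return -R.T@t, np.c_[p,np.ones(len(p))]@R
def onplane(c,uv,z):
    o,d=ray(c,uv); return o+d*((z-o[2])/d[:,2])[:,None]
def proj(c,P):
    k,d=K(c); return cv2.projectPoints(np.array(P,float).reshape(-1,1,3),np.array(c["rvec"],float),np.array(c["tvec"],float),k,d)[0].reshape(-1,2)
def snap(n,f):
    c=viewer.camera(n); cv2.imwrite(f"pics/{f}.png",cv2.cvtColor(c["color"],cv2.COLOR_RGB2BGR)); return c
E
python3 - <<'E'
from h import *
for n in("top","side"):
    c=snap(n,n+"0"); o,_=ray(c,[[0,0]]); print(n,o,c["vertical_fov"],c["k1"])
print(monitor.read_state(), manip.finger_overhang)
a=[cv2.imread(f"pics/{n}0.png") for n in("top","side")]
E
```

```text
pics
top [ 364.1339165     1.91683203 1089.47664563] 52.381918581887334 0.029150110499976945
side [  98.97201699 1046.52796383  748.01570138] 46.37014208355178 -0.17511135085277582
{'clock': 0.1, 'joints': array([-1.18159296e+00,  3.00415164e-01,  1.52151206e+00, -1.29727946e-05,
        1.32072066e+00, -6.65958236e-02]), 'qd': array([ 0.0002923 , -0.0021323 , -0.00215134, -0.00073808, -0.00123573,
       -0.00064729]), 'effort': array([ 3.32320442e-04, -5.32647943e+01, -3.53284121e+01,  7.08558387e-02,
        2.34676333e-02, -6.13867860e-05]), 'eef_pos': array([ 242.00778883, -493.63813652,  212.94621249]), 'eef_rot': array([-1.57073864e+00,  1.05372822e-03, -1.11499389e+00]), 'wrist_force': array([0.19257926, 0.0293905 , 0.00157509]), 'moment': array([ 0.01743412, -0.02667304,  0.05004873]), 'finger_gap': 93.76806155792082} 8.0
```

View pics/top0.png

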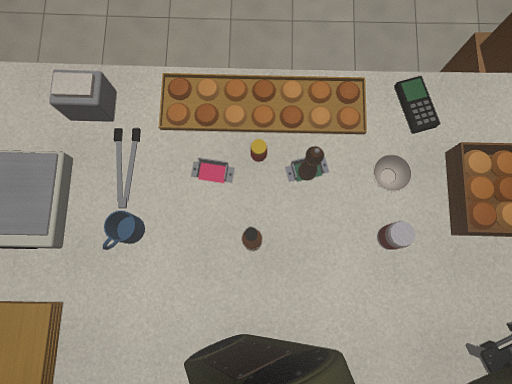

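View pics/side0.png

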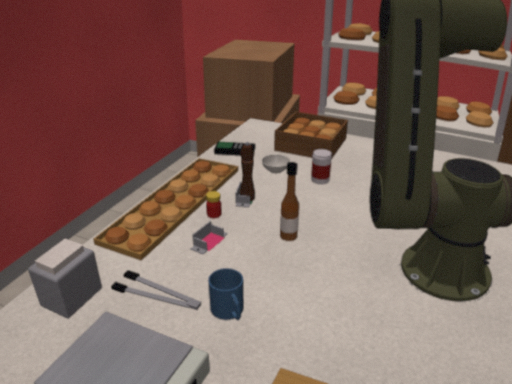

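Top view (up is +x, left is +y): bottle at about (252,238), pink bay at (212,172), jar at (259,150), mill in the green bay at (310,165). Side view: bottle foot at about (289,236), cap at (292,168), pink bay at (209,239).

```bash
python3 - <<'E'
from h import *
T=viewer.camera("top"); S=viewer.camera("side")
def mask(c,lo,hi,box):
    h=cv2.cvtColor(c["color"],cv2.COLOR_RGB2HSV); m=cv2.inRange(h,np.array(lo),np.array(hi)); z=np.zeros_like(m); x0,y0,x1,y1=box; z[y0:y1,x0:x1]=m[y0:y1,x0:x1]; return z
for n,c,box in(("top",T,(185,145,240,195)),("side",S,(185,220,235,260))):
    m=mask(c,(160,120,100),(179,255,255),box); p=np.argwhere(m)[:,::-1]
    W=onplane(c,p,1)[:,:2].astype(np.float32); r=cv2.minAreaRect(W)
    print(n,"pink",len(p),r,"\n",cv2.boxPoints(r).round(1).tolist())
b=mask(T,(0,60,0),(20,255,140),(235,220,270,258)); p=np.argwhere(b)[:,::-1]; print("top amber",p.min(0),p.max(0),len(p))
b2=mask(S,(0,80,0),(20,255,200),(272,155,305,250)); p2=np.argwhere(b2)[:,::-1]; print("side amber",p2.min(0),p2.max(0),len(p2))
# side: edges of the foot columns at rows; bottom row
low=p2[p2[:,1]>p2[:,1].max()-12]; print("side low cols",low[:,0].min(),low[:,0].max())
a=cv2.resize(cv2.cvtColor(T["color"],4)[140:265,180:340],None,fx=4,fy=4,interpolation=2)
s=cv2.resize(cv2.cvtColor(S["color"],4)[150:255,185:310],None,fx=4,fy=4,interpolation=2)
h=np.zeros((500,a.shape[1],3),np.uint8); cv2.imwrite("pics/c1.png",a); cv2.imwrite("pics/c2.png",s)
E
```

```text
top pink 417 ((644.9658813476562, 141.11363220214844), (75.86416625976562, 48.92063903808594), 82.3226089477539) 
 [[615.7000122070312, 106.80000305175781], [664.0999755859375, 100.30000305175781], [674.2999877929688, 175.39999389648438], [625.7999877929688, 182.0]]
side pink 193 ((643.8187866210938, 141.94642639160156), (73.28628540039062, 49.31100082397461), 82.5479507446289) 
 [[614.5999755859375, 108.80000305175781], [663.5, 102.4000015258789], [673.0, 175.10000610351562], [624.0999755859375, 181.5]]
top amber [242 230] [261 248] 201
side amber [281 155] [304 240] 621
side low cols 281 296
```

View pics/c1.png

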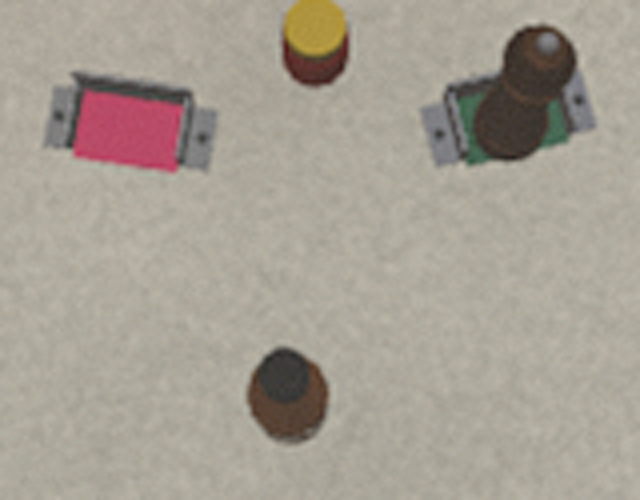

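View pics/c2.png

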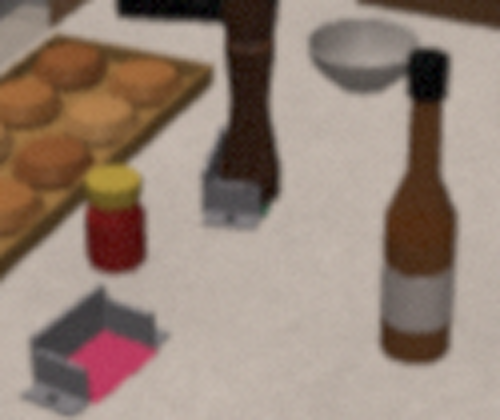

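```bash
python3 - <<'E'
from h import *
from scipy.optimize import least_squares
T=viewer.camera("top"); S=viewer.camera("side")
print("top foot near edge +26:",onplane(T,[[252.3,250]],0)[0]+[26,0,0])
o,d=ray(T,[[251.0,234]]);o2,d2=ray(S,[[292.2,163.5]])   # cap top centre
A=np.c_[d[0],-d2[0]];s=np.linalg.lstsq(A,o2-o,rcond=None)[0];print("cap",o+s[0]*d[0],o2+s[1]*d2[0])
P=onplane(S,[[289.2,240]],0)[0]; v=P[:2]-o2[:2]; v/=np.linalg.norm(v); print("side foot",P[:2]+v*26)
bx=np.array([639.5,141.8]);
for n,c in(("T",T),("S",S)):
  for P in ([470,12,0],[470,12,100],[470,12,235]): print(n,P,proj(c,P).round(1).tolist())
j=onplane(T,[[258.7,148.5]],75)[0]; print("jar",j)
E
```

```text
top foot near edge +26: [451.62037302  19.94382975   0.        ]
cap [447.3103204   19.84192696 231.45363717] [448.64198979  20.22663679 231.5907657 ]
side foot [446.47905991  17.99776172]
T [470, 12, 0] [[255.5, 234.0]]
T [470, 12, 100] [[255.3, 230.2]]
T [470, 12, 235] [[254.8, 223.6]]
S [470, 12, 0] [[282.7, 231.9]]
S [470, 12, 100] [[284.0, 202.8]]
S [470, 12, 235] [[285.9, 159.7]]
jar [694.77410265   8.15596316  75.        ]
```

```bash
python3 -m jog '[{"grip":9.4,"dx":-7.5,"dy":0,"dz":7,"spin":-30},{"grip":9.4,"dx":-15,"dy":0,"dz":14,"spin":-60},{"grip":9.4,"dx":-22,"dy":0,"dz":21,"spin":-90},{"grip":9.4,"dx":-30.2,"dy":0,"dz":27.9,"spin":-116.6},{"grip":9.4,"dx":-30.2,"dy":0,"dz":27.9,"spin":-116.6},{"grip":9.4,"dx":-30.2,"dy":0,"dz":27.9,"spin":-116.6},{"grip":9.4,"dx":-30.2,"dy":0,"dz":27.9,"spin":-116.6},{"grip":9.4,"dx":-30.2,"dy":0,"dz":27.9,"spin":-116.6},{"grip":9.4,"dx":-30.2,"dy":0,"dz":27.9,"spin":-116.6},{"grip":9.4,"dx":-30.2,"dy":0,"dz":27.9,"spin":-116.6},{"grip":9.4,"dx":-30.2,"dy":0,"dz":27.9,"spin":-116.6},{"grip":9.4,"dx":-30.2,"dy":0,"dz":27.9,"spin":-116.6},{"grip":9.4,"dx":-30.2,"dy":0,"dz":27.9,"spin":-116.6},{"grip":9.4,"dx":-30.2,"dy":0,"dz":27.9,"spin":-116.6}]' 20; python3 - <<'E'
from h import *
T=snap("top","t1"); S=snap("side","s1")
s=monitor.read_state(); print(s["eef_pos"],s["eef_rot"],s["joints"])
cv2.imwrite("pics/m1.png",cv2.vconcat([cv2.resize(cv2.imread("pics/s1.png")[60:260,200:480],None,fx=1.8,fy=1.8),cv2.resize(cv2.imread("pics/t1.png")[180:300,180:460],None,fx=1.8,fy=1.8)]))
E
```

```text
clock: 2.05
eef_pos: [359.7, -99.9, 213.4]
eef_rot: [-1.571, 0.0, 0.918]
wrist_force: [0.2, -0.2, 0.5]
finger_gap: 93.9
[359.68282866 -99.87034361 213.45767223] [-1.57079368e+00 -3.83432914e-05  9.18835672e-01] [-3.69070876e-01 -1.08082704e-01  1.96810292e+00  3.91845648e-05
  1.28156427e+00 -1.28791772e+00]
```

View pics/m1.png

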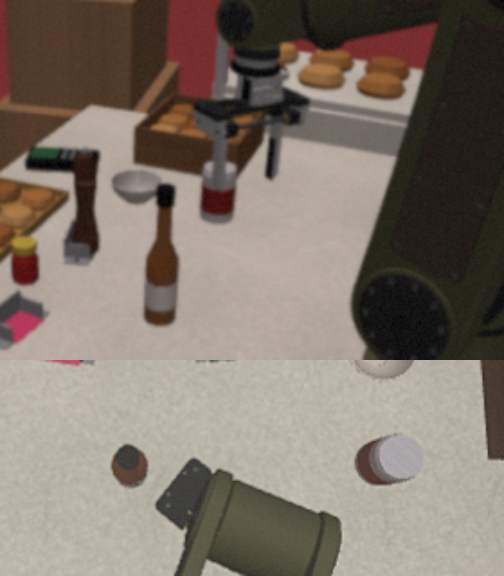

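The view shows the gripper's bar overhanging the fingers along the jaw direction. With the tool straight down, the body would hit the bottle neck (about 97 mm above the tips) before a finger reached the foot, so the tool must lean back. I'll check in free air whether reaching past the limit tilts it outward.

```bash
python3 -m jog '[{"grip":9.4,"dx":0,"dy":-6,"dz":0,"spin":0},{"grip":9.4,"dx":0,"dy":-13,"dz":0,"spin":0},{"grip":9.4,"dx":6,"dy":-13,"dz":-0.4,"spin":-10},{"grip":9.4,"dx":12,"dy":-13,"dz":-0.8,"spin":-20},{"grip":9.4,"dx":18,"dy":-13,"dz":-1.2,"spin":-30},{"grip":9.4,"dx":24,"dy":-13,"dz":-1.6,"spin":-40},{"grip":9.4,"dx":30,"dy":-13,"dz":-2,"spin":-50},{"grip":9.4,"dx":36,"dy":-13,"dz":-2.4,"spin":-55.3},{"grip":9.4,"dx":41,"dy":-13,"dz":-2.8,"spin":-55.3},{"grip":9.4,"dx":45,"dy":-13,"dz":-3.1,"spin":-55.3},{"grip":9.4,"dx":45,"dy":-13,"dz":-3.1,"spin":-55.3},{"grip":9.4,"dx":45,"dy":-13,"dz":-3.1,"spin":-55.3}]' 20; python3 -c "
from h import *
print(monitor.read_state()['joints'])"
```

```text
clock: 3.65
eef_pos: [656.8, 238.9, 343.3]
eef_rot: [-1.57, 0.0, 1.885]
wrist_force: [-0.5, 0.2, 1.1]
finger_gap: 94.2
[ 2.96568021e-01  6.32187022e-01  7.52724214e-01 -8.22437977e-05
  1.75705609e+00 -1.58804824e+00]
```

```bash
python3 -m jog '[{"grip":9.4,"dz":-6},{"grip":9.4,"dz":-12},{"grip":9.4,"dz":-18},{"grip":9.4,"dz":-24},{"grip":9.4,"dz":-24},{"grip":9.4,"dz":-24}]' 20; python3 -c "
from h import *
print(monitor.read_state()['joints'])"
```

```text
[ 2.96568021e-01  6.32187022e-01  7.52724214e-01 -8.22437977e-05
  1.75705609e+00 -1.58804824e+00]validation failed for argument at $[0]...
```

All keys are needed in every row.

```bash
python3 -m jog '[{"grip":9.4,"dx":0,"dy":0,"dz":-6,"spin":0},{"grip":9.4,"dx":0,"dy":0,"dz":-12,"spin":0},{"grip":9.4,"dx":0,"dy":0,"dz":-18,"spin":0},{"grip":9.4,"dx":0,"dy":0,"dz":-24,"spin":0},{"grip":9.4,"dx":0,"dy":0,"dz":-24,"spin":0},{"grip":9.4,"dx":0,"dy":0,"dz":-24,"spin":0}]' 20; python3 -c "
from h import *
print(monitor.read_state()['joints'])"
```

```text
clock: 4.4
eef_pos: [759.5, 269.2, 295.7]
eef_rot: [-1.615, -0.001, 1.885]
wrist_force: [0.2, -0.5, 0.8]
finger_gap: 94.1
[ 0.29460124  1.00116865  0.23553047  0.00195693  1.8609931  -1.58973659]
```

```bash
python3 -m jog '[{"grip":9.4,"dx":0,"dy":0,"dz":0,"spin":0},{"grip":9.4,"dx":0,"dy":0,"dz":0,"spin":0}]' 20;  python3 -m jog '[{"grip":9.4,"dx":0,"dy":0,"dz":-20,"spin":0},{"grip":9.4,"dx":0,"dy":0,"dz":-40,"spin":0},{"grip":9.4,"dx":0,"dy":0,"dz":-60,"spin":0},{"grip":9.4,"dx":0,"dy":0,"dz":-60,"spin":0},{"grip":9.4,"dx":0,"dy":0,"dz":-60,"spin":0},{"grip":9.4,"dx":0,"dy":0,"dz":-60,"spin":0}]' 20; python3 -c "
from h import *
print(monitor.read_state()['joints'])"
```

```text
clock: 4.65
eef_pos: [759.3, 269.5, 295.0]
eef_rot: [-1.613, -0.001, 1.885]
wrist_force: [-0.3, -0.8, 0.8]
finger_gap: 94.2
clock: 5.4
eef_pos: [798.7, 276.6, 217.0]
eef_rot: [-1.654, -0.002, 1.885]
wrist_force: [-0.3, -0.2, -0.2]
finger_gap: 93.9
[ 0.28879668  1.09934812  0.23550264  0.00405577  1.7235063  -1.59562726]
```

```bash
for i in 1; do python3 -m jog '[{"grip":9.4,"dx":0,"dy":-6,"dz":-20,"spin":0},{"grip":9.4,"dx":0,"dy":-12,"dz":-40,"spin":0},{"grip":9.4,"dx":0,"dy":-12,"dz":-40,"spin":0}]' 20; done
python3 -m jog '[{"grip":9.4,"dx":0,"dy":-6,"dz":-20,"spin":0},{"grip":9.4,"dx":0,"dy":-12,"dz":-40,"spin":0}]' 20
python3 -m jog '[{"grip":9.4,"dx":0,"dy":-6,"dz":-20,"spin":0}]' 20
```

```text
clock: 5.78
eef_pos: [806.6, 276.5, 231.5]
eef_rot: [-1.699, -0.003, 1.885]
wrist_force: [-0.6, -0.5, -0.4]
finger_gap: 93.9
clock: 6.02
eef_pos: [814.1, 277.3, 244.3]
eef_rot: [-1.742, -0.003, 1.885]
wrist_force: [-0.7, -1.0, 0.0]
finger_gap: 94.1
clock: 6.15
eef_pos: [820.5, 278.7, 253.7]
eef_rot: [-1.778, -0.004, 1.886]
wrist_force: [0.9, 0.8, -0.4]
finger_gap: 94.0
```

A one-row call adds about 2.3° of outward tilt, and the tilt stays. I'll build up to roughly 30°.

```bash
python3 -m jog '[{"grip":9.4,"dx":0,"dy":-4,"dz":-20,"spin":0}]' 20 >/dev/null
python3 -m jog '[{"grip":9.4,"dx":0,"dy":-4,"dz":-20,"spin":0}]' 20 >/dev/null
python3 -m jog '[{"grip":9.4,"dx":0,"dy":-4,"dz":-20,"spin":0}]' 20
python3 -m jog '[{"grip":9.4,"dx":0,"dy":-2,"dz":-20,"spin":0}]' 20 >/dev/null
python3 -m jog '[{"grip":9.4,"dx":0,"dy":-2,"dz":-20,"spin":0}]' 20 >/dev/null
python3 -m jog '[{"grip":9.4,"dx":0,"dy":-2,"dz":-20,"spin":0}]' 20
python3 -m jog '[{"grip":9.4,"dx":0,"dy":-2,"dz":-20,"spin":0}]' 20 >/dev/null
python3 -m jog '[{"grip":9.4,"dx":0,"dy":-2,"dz":-20,"spin":0}]' 20; python3 -c "
from h import *
print(monitor.read_state()['joints'])"
```

```text
clock: 6.52
eef_pos: [842.0, 283.7, 278.6]
eef_rot: [-1.889, -0.005, 1.886]
wrist_force: [0.1, -0.3, 0.3]
finger_gap: 94.1
clock: 6.9
eef_pos: [863.2, 289.0, 303.0]
eef_rot: [-2.0, -0.006, 1.886]
wrist_force: [0.1, -0.2, 0.7]
finger_gap: 94.1
clock: 7.15
eef_pos: [873.4, 291.3, 328.3]
eef_rot: [-2.074, -0.006, 1.887]
wrist_force: [0.2, 1.0, 0.3]
finger_gap: 93.9
[ 0.2750026   1.00076199  0.23554495  0.02554994  1.40287587 -1.6077082 ]
```

```bash
python3 - <<'E'
from h import *
from scipy.optimize import least_squares
s=monitor.read_state(); p=s["eef_pos"]
D=[(np.hypot(242.0,493.6),212.9,.3004,1.5215,1.3207),(np.hypot(359.68,99.87),213.46,-.10808,1.9681,1.28157),(np.hypot(656.8,238.9),343.3,.63219,.75272,1.75706),(np.hypot(798.7,276.6),217.,1.09935,.2355,1.72351),(np.hypot(p[0],p[1]),p[2],*s["joints"][[1,2]],s["joints"][4])]
D=np.array(D)
def fk(q,j2,j3,j5):
    r0,z0,L1,L2,o,L=q; a=j2+j3; b=a+j5
    return r0+L1*np.sin(j2)+L2*np.sin(a)-o*np.cos(a)+L*np.sin(b), z0+L1*np.cos(j2)+L2*np.cos(a)+o*np.sin(a)+L*np.cos(b)
f=least_squares(lambda q:np.r_[fk(q,*D[:,2:].T)[0]-D[:,0],fk(q,*D[:,2:].T)[1]-D[:,1]],[0,300,430,410,0,264])
print(f.x.round(1),f.fun.round(2))
for th in(15,20,25,28.8):
  for r in(350,370,390,410,440):
    g=least_squares(lambda j:np.r_[np.array(fk(f.x,*j))-[r,14],100*(sum(j)-np.pi+np.radians(th))],[-.3,2.2,1.2],bounds=([-.79,.23,0],[2.21,2.52,3.07]))
    print(th,r,g.x.round(2),np.abs(g.fun).max().round(1))
R=cv2.Rodrigues(np.eye(3))[0]
from scipy.spatial.transform import Rotation as Ro
print(Ro.from_euler("xyz",s["eef_rot"]).as_matrix().round(3))
E
```

```text
[  2.1 222.2 423.4 446.9 -40.8 263.1] [ 0.14 -0.13  0.02 -0.04  0.01  0.05 -0.03 -0.13  0.12 -0.01]
15 350 [0.08 2.39 0.41] 0.0
15 370 [0.12 2.34 0.41] 0.0
15 390 [0.16 2.29 0.42] 0.0
15 410 [0.2  2.24 0.43] 0.0
15 440 [0.26 2.17 0.46] 0.0
20 350 [0.06 2.45 0.29] 0.0
20 370 [0.1  2.4  0.29] 0.0
20 390 [0.14 2.35 0.3 ] 0.0
20 410 [0.18 2.3  0.31] 0.0
20 440 [0.23 2.23 0.33] 0.0
25 350 [0.05 2.5  0.16] 0.0
25 370 [0.09 2.45 0.17] 0.0
25 390 [0.13 2.4  0.17] 0.0
25 410 [0.17 2.35 0.18] 0.0
25 440 [0.22 2.28 0.2 ] 0.0
28.8 350 [0.05 2.52 0.1 ] 2.7
28.8 370 [0.09 2.49 0.06] 0.0
28.8 390 [0.13 2.44 0.07] 0.0
28.8 410 [0.16 2.39 0.08] 0.0
28.8 440 [0.22 2.32 0.1 ] 0.0
[[-0.311  0.457 -0.834]
 [ 0.951  0.155 -0.269]
 [ 0.006 -0.876 -0.482]]
```

```bash
python3 -m jog '[{"grip":9.4,"dx":0,"dy":-2,"dz":4,"spin":10},{"grip":9.4,"dx":-0.1,"dy":-4,"dz":7,"spin":20},{"grip":8,"dx":-0.2,"dy":-6,"dz":10.5,"spin":30},{"grip":7,"dx":-0.3,"dy":-8,"dz":14,"spin":40},{"grip":6,"dx":-0.4,"dy":-10,"dz":18,"spin":50},{"grip":5,"dx":-0.5,"dy":-12,"dz":22,"spin":60},{"grip":4,"dx":-0.6,"dy":-14,"dz":25,"spin":70},{"grip":3.2,"dx":-0.6,"dy":-15.6,"dz":28,"spin":80},{"grip":3.2,"dx":-0.6,"dy":-15.6,"dz":28,"spin":90},{"grip":3.2,"dx":-0.6,"dy":-15.6,"dz":28,"spin":100},{"grip":3.2,"dx":-0.6,"dy":-15.6,"dz":28,"spin":110},{"grip":3.2,"dx":-0.6,"dy":-15.6,"dz":28,"spin":120},{"grip":3.2,"dx":-0.6,"dy":-15.6,"dz":28,"spin":130},{"grip":3.2,"dx":-0.6,"dy":-15.6,"dz":28,"spin":140},{"grip":3.2,"dx":-0.6,"dy":-15.6,"dz":28,"spin":150},{"grip":3.2,"dx":-0.6,"dy":-15.6,"dz":28,"spin":160},{"grip":3.2,"dx":-0.6,"dy":-15.6,"dz":28,"spin":170},{"grip":3.2,"dx":-0.6,"dy":-15.6,"dz":28,"spin":179.6},{"grip":3.2,"dx":-0.6,"dy":-15.6,"dz":28,"spin":179.6},{"grip":3.2,"dx":-0.6,"dy":-15.6,"dz":28,"spin":179.6}]' 20
cat >> h.py <<'E'
from scipy.spatial.transform import Rotation as Ro
def goto(x,y,z):
    s=monitor.read_state(); M=Ro.from_euler("xyz",s["eef_rot"]).as_matrix(); print("to",(x,y,z),"dx dy dz cm",(M.T@(np.array([x,y,z])-s["eef_pos"])/10).round(2))
def fork():
    s=monitor.read_state(); M=Ro.from_euler("xyz",s["eef_rot"]).as_matrix(); p=s["eef_pos"]; sg=np.sign(M[0,2]); az=np.degrees(np.arctan2(M[1,1],M[0,1]))
    print("az",az.round(1),"tilt",np.degrees(np.arccos(-M[2,1])).round(1),"front",(p+8*M[:,1]+8*sg*M[:,2]).round(1),"back",(p+8*M[:,1]-8*sg*M[:,2]).round(1),"gap",s["finger_gap"].round(1),"q",s["joints"].round(2),"t",s["clock"])
    print(M.round(3).tolist())
E
python3 - <<'E'
from h import *
fork(); goto(385,-15,300)
E
```

```text
clock: 9.65
eef_pos: [570.3, 186.0, 330.3]
eef_rot: [-1.069, 0.001, -1.246]
wrist_force: [-0.6, 0.3, 0.3]
finger_gap: 31.6Traceback (most recent call last):
  File "<stdin>", line 2, in <module>
  File "h.py", line 21, in fork
    print("az",az.round(1),"tilt",np.degrees(np.arccos(-M[2,1])).round(1),"front",(p+8*M[:,1]+8*sg*M[:,2]).round(1),"back",(p+8*M[:,1]-8*sg*M[:,2]).round(1),"gap",s["finger_gap"].round(1),"q",s["joints"].round(2),"t",s["clock"])
                                                                                                                                                                   ^^^^^^^^^^^^^^^^^^^^^
AttributeError: 'float' object has no attribute 'round'
```

```bash
sed -i 's/s\["finger_gap"\].round(1)/round(s["finger_gap"],1)/' h.py; python3 - <<'E'
from h import *
fork(); goto(383,-2,330); goto(383,-2,60);goto(383,-2,14)
E
```

```text
az 18.7 tilt 28.7 front [580.6 189.5 327.1] back [567.3 185.  319.4] gap 31.6 q [0.23 0.07 1.59 0.05 0.98 1.46] t 9.65
[[0.319, 0.455, 0.831], [-0.948, 0.154, 0.28], [-0.001, -0.877, 0.481]]
to (383, -2, 330) dx dy dz cm [ 11.83 -11.41 -20.84]
to (383, -2, 60) dx dy dz cm [ 11.86  12.27 -33.82]
to (383, -2, 14) dx dy dz cm [ 11.87  16.3  -36.03]
```

```bash
python3 -m jog '[{"grip":3.2,"dx":2,"dy":-1.9,"dz":-3.5,"spin":0},{"grip":3.2,"dx":4.5,"dy":-4.3,"dz":-7.9,"spin":0},{"grip":3.2,"dx":7,"dy":-6.7,"dz":-12.3,"spin":0},{"grip":3.2,"dx":9.5,"dy":-9.2,"dz":-16.7,"spin":0},{"grip":3.2,"dx":11.83,"dy":-11.4,"dz":-20.8,"spin":0},{"grip":3.2,"dx":11.83,"dy":-11.4,"dz":-20.8,"spin":0},{"grip":3.2,"dx":11.83,"dy":-8,"dz":-22.7,"spin":0},{"grip":3.2,"dx":11.83,"dy":-4,"dz":-24.9,"spin":0},{"grip":3.2,"dx":11.83,"dy":0,"dz":-27.1,"spin":0},{"grip":3.2,"dx":11.85,"dy":4,"dz":-29.3,"spin":0},{"grip":3.2,"dx":11.86,"dy":8,"dz":-31.5,"spin":0},{"grip":3.2,"dx":11.86,"dy":12.3,"dz":-33.8,"spin":0},{"grip":3.2,"dx":11.86,"dy":12.3,"dz":-33.8,"spin":0}]' 20; python3 - <<'E'
from h import *
fork(); goto(383,-2,14)
T=snap("top","t2"); S=snap("side","s2")
cv2.imwrite("pics/m2.png",cv2.vconcat([cv2.resize(cv2.imread("pics/s2.png")[140:260,200:400],None,fx=2.5,fy=2.5),cv2.resize(cv2.imread("pics/t2.png")[140:260,180:380],None,fx=2.5,fy=2.5)]))
E
```

```text
clock: 11.28
eef_pos: [380.7, 0.3, 56.7]
eef_rot: [-1.077, 0.007, -1.246]
wrist_force: [0.5, 0.1, 0.3]
finger_gap: 32.1
az 19.3 tilt 28.3 front [390.9   3.8  53.4] back [377.6  -0.7  45.8] gap 32.1 q [-0.29 -0.02  2.42  0.73  0.43  0.33] t 11.275
[[0.319, 0.448, 0.836], [-0.948, 0.157, 0.277], [-0.007, -0.88, 0.474]]
to (383, -2, 14) dx dy dz cm [ 0.32  3.82 -1.89]
```

View pics/m2.png

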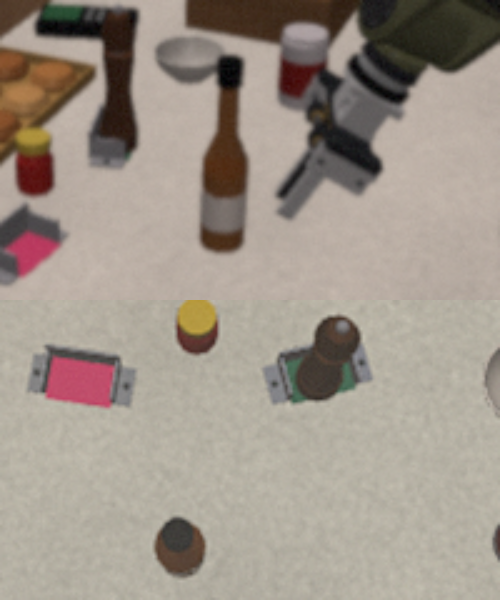

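Side view: the fork hangs behind the bottle, leaning back so that body and neck stay well apart (bottle foot about (222,245) in the crop, tips about (285,212)). Top crop: bottle still at its place. Descending now.

```bash
python3 -m jog '[{"grip":3.2,"dx":0.1,"dy":1,"dz":-0.5,"spin":0},{"grip":3.2,"dx":0.2,"dy":2,"dz":-1,"spin":0},{"grip":3.2,"dx":0.3,"dy":3,"dz":-1.5,"spin":0},{"grip":3.2,"dx":0.3,"dy":3.8,"dz":-1.9,"spin":0},{"grip":3.2,"dx":0.3,"dy":3.8,"dz":-1.9,"spin":0},{"grip":3.2,"dx":0.3,"dy":3.8,"dz":-1.9,"spin":0}]' 20; python3 - <<'E'
from h import *
fork(); goto(418,9.3,14); goto(435,26,14); goto(548.4,139.8,14)
S=snap("side","s3");
E
```

```text
clock: 12.12
eef_pos: [385.7, -3.2, 18.5]
eef_rot: [-1.067, 0.002, -1.248]
wrist_force: [0.2, 0.8, -0.2]
finger_gap: 32.0
az 18.6 tilt 28.8 front [3.96e+02 3.00e-01 1.54e+01] back [382.7  -4.1   7.7] gap 32.0 q [-0.3   0.12  2.43  1.04  0.33 -0.  ] t 12.125
[[0.317, 0.457, 0.831], [-0.948, 0.154, 0.277], [-0.002, -0.876, 0.482]]
to (418, 9.3, 14) dx dy dz cm [-0.16  2.06  2.81]
to (435, 26, 14) dx dy dz cm [-1.2   3.1   4.68]
to (548.4, 139.8, 14) dx dy dz cm [-8.4  10.04 17.26]
```

```bash
python3 -m jog '[{"grip":3.2,"dx":0,"dy":0.7,"dz":0.6,"spin":0},{"grip":3.2,"dx":0,"dy":1.1,"dz":1.2,"spin":0},{"grip":3.2,"dx":-0.1,"dy":1.5,"dz":1.8,"spin":0},{"grip":3.2,"dx":-0.1,"dy":1.8,"dz":2.3,"spin":0},{"grip":3.2,"dx":-0.2,"dy":2.1,"dz":2.8,"spin":0},{"grip":3.2,"dx":-0.2,"dy":2.1,"dz":2.8,"spin":0}]' 20; python3 - <<'E'
from h import *
fork(); goto(435,26,14); goto(548.4,139.8,14)
T=snap("top","t4");S=snap("side","s4")
cv2.imwrite("pics/m4.png",cv2.vconcat([cv2.resize(cv2.imread("pics/s4.png")[140:260,200:400],None,fx=2.5,fy=2.5),cv2.resize(cv2.imread("pics/t4.png")[160:280,180:380],None,fx=2.5,fy=2.5)]))
E
```

```text
clock: 12.92
eef_pos: [417.0, 10.0, 11.9]
eef_rot: [-1.07, 0.003, -1.249]
wrist_force: [0.5, -0.0, -0.0]
finger_gap: 32.1
az 18.8 tilt 28.7 front [427.3  13.4   8.7] back [414.   9.   1.] gap 32.1 q [-0.22  0.2   2.36  1.04  0.3   0.06] t 12.925
[[0.317, 0.454, 0.833], [-0.949, 0.154, 0.276], [-0.003, -0.877, 0.48]]
to (435, 26, 14) dx dy dz cm [-0.95  0.88  2.04]
to (548.4, 139.8, 14) dx dy dz cm [-8.15  7.79 14.63]
```

View pics/m4.png

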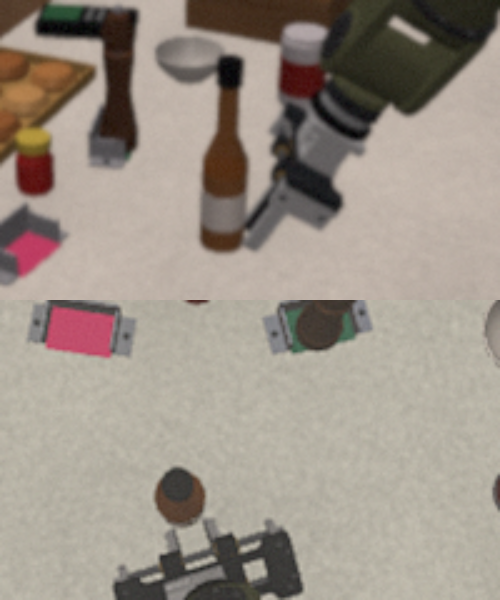

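Crops: the fork tips at (172,530)/(212,520) stand right at the foot of the bottle (180,497), with the body well behind the neck. Raising 2 mm and pushing the first half toward the bay's axis.

```bash
python3 -m jog '[{"grip":3.2,"dx":0,"dy":-0.25,"dz":0.15,"spin":0},{"grip":3.2,"dx":-0.15,"dy":-0.1,"dz":0.4,"spin":0},{"grip":3.2,"dx":-0.4,"dy":0.15,"dz":0.85,"spin":0},{"grip":3.2,"dx":-0.7,"dy":0.45,"dz":1.4,"spin":0},{"grip":3.2,"dx":-1.05,"dy":0.8,"dz":2,"spin":0},{"grip":3.2,"dx":-1.4,"dy":1.15,"dz":2.6,"spin":0},{"grip":3.2,"dx":-1.75,"dy":1.5,"dz":3.25,"spin":0},{"grip":3.2,"dx":-2.1,"dy":1.85,"dz":3.85,"spin":0},{"grip":3.2,"dx":-2.45,"dy":2.2,"dz":4.5,"spin":0},{"grip":3.2,"dx":-2.8,"dy":2.5,"dz":5.1,"spin":0},{"grip":3.2,"dx":-3.15,"dy":2.85,"dz":5.7,"spin":0},{"grip":3.2,"dx":-3.5,"dy":3.2,"dz":6.35,"spin":0},{"grip":3.2,"dx":-3.8,"dy":3.5,"dz":6.9,"spin":0},{"grip":3.2,"dx":-4.05,"dy":3.75,"dz":7.35,"spin":0},{"grip":3.2,"dx":-4.05,"dy":3.75,"dz":7.35,"spin":0}]' 20; python3 - <<'E'
from h import *
fork(); goto(548.4,139.8,14)
T=snap("top","t5");S=snap("side","s5")
cv2.imwrite("pics/m5.png",cv2.vconcat([cv2.resize(cv2.imread("pics/s5.png")[140:260,180:380],None,fx=2.5,fy=2.5),cv2.resize(cv2.imread("pics/t5.png")[140:260,180:380],None,fx=2.5,fy=2.5)]))
E
```

```text
clock: 14.9
eef_pos: [482.5, 74.7, 14.4]
eef_rot: [-1.07, 0.003, -1.248]
wrist_force: [0.1, -0.4, 0.7]
finger_gap: 31.9
az 18.8 tilt 28.7 front [492.8  78.1  11.2] back [479.4  73.7   3.5] gap 31.9 q [-0.01  0.3   2.19  0.75  0.23  0.54] t 14.9
[[0.317, 0.454, 0.833], [-0.948, 0.155, 0.277], [-0.003, -0.877, 0.48]]
to (548.4, 139.8, 14) dx dy dz cm [-4.09  4.04  7.27]
```

View pics/m5.png

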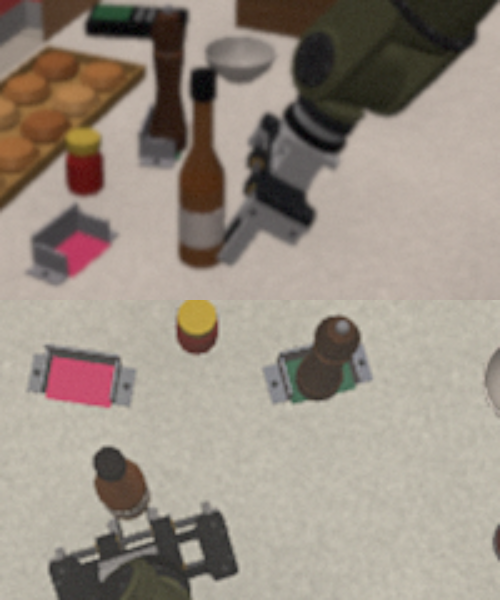

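The bottle stands upright and nested in the fork (top crop: foot at about (124,495), bay mouth at (80,400)). Carrying on to the bay's axis.

```bash
python3 -m jog '[{"grip":3.2,"dx":-0.15,"dy":0.15,"dz":0.25,"spin":0},{"grip":3.2,"dx":-0.4,"dy":0.4,"dz":0.7,"spin":0},{"grip":3.2,"dx":-0.7,"dy":0.7,"dz":1.25,"spin":0},{"grip":3.2,"dx":-1.05,"dy":1.05,"dz":1.85,"spin":0},{"grip":3.2,"dx":-1.4,"dy":1.4,"dz":2.5,"spin":0},{"grip":3.2,"dx":-1.75,"dy":1.75,"dz":3.1,"spin":0},{"grip":3.2,"dx":-2.1,"dy":2.1,"dz":3.75,"spin":0},{"grip":3.2,"dx":-2.45,"dy":2.45,"dz":4.35,"spin":0},{"grip":3.2,"dx":-2.8,"dy":2.8,"dz":5,"spin":0},{"grip":3.2,"dx":-3.15,"dy":3.15,"dz":5.6,"spin":0},{"grip":3.2,"dx":-3.5,"dy":3.45,"dz":6.2,"spin":0},{"grip":3.2,"dx":-3.8,"dy":3.75,"dz":6.75,"spin":0},{"grip":3.2,"dx":-4,"dy":3.95,"dz":7.1,"spin":0},{"grip":3.2,"dx":-4.1,"dy":4.05,"dz":7.25,"spin":0},{"grip":3.2,"dx":-4.1,"dy":4.05,"dz":7.25,"spin":0}]' 20; python3 - <<'E'
from h import *
fork()
T=snap("top","t6");S=snap("side","s6")
for n,c in(("T",T),("S",S)):
    for P in([568,150,0],[578,150,0]): print(n,P,proj(c,P).round(1).tolist())
cv2.imwrite("pics/m6.png",cv2.vconcat([cv2.resize(cv2.imread("pics/s6.png")[150:270,170:330],None,fx=2.5,fy=2.5),cv2.resize(cv2.imread("pics/t6.png")[150:250,170:330],None,fx=2.5,fy=2.5)]))
h=cv2.cvtColor(T["color"],cv2.COLOR_RGB2HSV); m=cv2.inRange(h,np.array([0,70,0]),np.array([20,255,150])); m[:160]=0;m[240:]=0;m[:,:190]=0;m[:,250:]=0
p=np.argwhere(m)[:,::-1]; print("amber top",p.min(0),p.max(0),len(p))
E
```

```text
clock: 16.88
eef_pos: [548.2, 139.5, 13.9]
eef_rot: [-1.07, 0.003, -1.249]
wrist_force: [-0.5, -1.1, 0.9]
finger_gap: 32.2
az 18.7 tilt 28.7 front [558.5 142.9  10.7] back [545.2 138.5   3. ] gap 32.2 q [0.14 0.42 2.   0.37 0.24 1.05] t 16.875
[[0.316, 0.455, 0.833], [-0.949, 0.154, 0.276], [-0.003, -0.877, 0.48]]
T [568, 150, 0] [[207.7, 198.4]]
T [578, 150, 0] [[207.9, 195.0]]
S [568, 150, 0] [[232.1, 249.0]]
S [578, 150, 0] [[228.9, 248.1]]
amber top [194 178] [228 224] 332
```

View pics/m6.png

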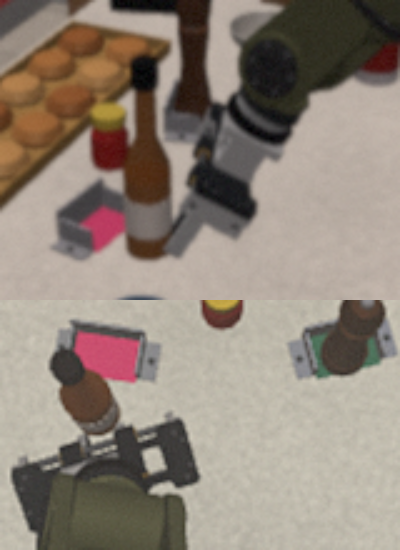

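The bottle is upright, in front of the bay mouth, close to its axis (top crop: foot's near edge at about (100,433), bay at (108,355)). The fork now lies 26° skew to the bay. I'll back off, turn it in line with the bay and raise it a little before pushing in.

```bash
python3 -m jog '[{"grip":3.2,"dx":0,"dy":-0.3,"dz":-0.4,"spin":0},{"grip":3.2,"dx":0,"dy":-0.8,"dz":-0.9,"spin":0},{"grip":3.2,"dx":0,"dy":-1.5,"dz":-1.6,"spin":0},{"grip":3.2,"dx":0,"dy":-2.1,"dz":-2.2,"spin":0},{"grip":3.2,"dx":0,"dy":-2.4,"dz":-2.6,"spin":6},{"grip":3.2,"dx":0,"dy":-2.4,"dz":-2.6,"spin":13},{"grip":3.2,"dx":0,"dy":-2.4,"dz":-2.6,"spin":20},{"grip":3.2,"dx":0,"dy":-2.4,"dz":-2.6,"spin":26},{"grip":3.2,"dx":0,"dy":-2.4,"dz":-2.6,"spin":29},{"grip":3.2,"dx":0,"dy":-2.4,"dz":-2.6,"spin":29},{"grip":3.2,"dx":0,"dy":-2.4,"dz":-2.6,"spin":29}]' 20; python3 - <<'E'
from h import *
fork(); s=monitor.read_state(); M=Ro.from_euler("xyz",s["eef_rot"]).as_matrix(); p=s["eef_pos"]
print("jaw az+90",np.degrees(np.arctan2(M[1,0],M[0,0]))+90)
for sx in(-1,1):
  for x in(16,28.5):
    for z in(-8,8): print(sx*x,z,(p+M@[sx*x,8,z]).round(1))
T=snap("top","t7");S=snap("side","s7")
cv2.imwrite("pics/m7.png",cv2.vconcat([cv2.resize(cv2.imread("pics/s7.png")[180:270,170:330],None,fx=3,fy=3),cv2.resize(cv2.imread("pics/t7.png")[150:250,170:330],None,fx=3,fy=3)]))
E
```

```text
clock: 18.35
eef_pos: [515.4, 128.5, 22.5]
eef_rot: [-1.126, 0.237, -1.701]
wrist_force: [1.2, 0.1, 0.2]
finger_gap: 31.9
az 18.7 tilt 28.7 front [526.1 128.   18.8] back [512.  131.5  12.1] gap 31.9 q [0.13 0.35 2.09 0.42 0.23 1.49] t 18.35
[[-0.126, 0.455, 0.882], [-0.964, 0.154, -0.217], [-0.235, -0.877, 0.419]]
jaw az+90 -7.448722441314061
-16 -8 [514.  146.9  15.9]
-16 8 [528.1 143.4  22.6]
-28.5 -8 [515.6 158.9  18.8]
-28.5 8 [529.7 155.5  25.5]
16 -8 [510.  116.1   8.4]
16 8 [524.1 112.6  15.1]
28.5 -8 [508.4 104.    5.5]
28.5 8 [522.5 100.5  12.1]
```

View pics/m7.png

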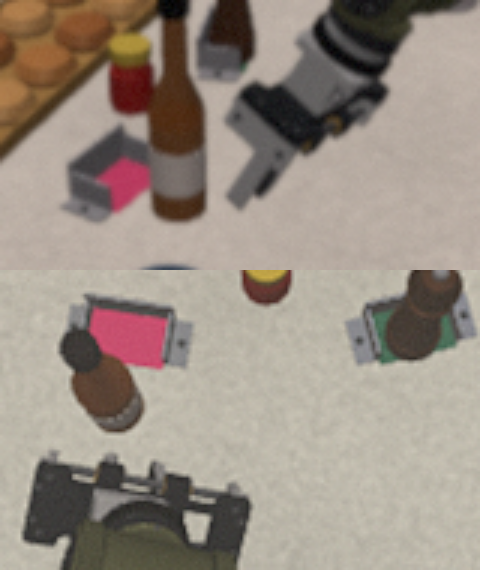

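```bash
cat >> h.py <<'E'
def foot(c,uv):
    P=onplane(c,[uv],0)[0]; o,_=ray(c,[uv]); v=P[:2]-o[:2]; return (P[:2]+26*v/np.linalg.norm(v)).round(1)
E
python3 - <<'E'
from h import *
T=viewer.camera("top");S=viewer.camera("side")
print("foot top",foot(T,[211,203.5]),"side",foot(S,[229.7,252.7]))
G=np.array([639.5,141.8]);u=np.array([.991,-.133]);v=np.array([.133,.991])
for p in(foot(T,[211,203.5]),foot(S,[229.7,252.7])): print("bay frame",(p-G)@u,(p-G)@v)
# column extents of amber at side rows near foot, in top view contour of body
h=cv2.cvtColor(S["color"],cv2.COLOR_RGB2HSV); m=cv2.inRange(h,np.array([0,90,0]),np.array([20,255,200]))
for r in range(245,256): q=np.flatnonzero(m[r,205:260])+205; print(r,q.min() if len(q) else None,q.max() if len(q) else None,end="; ")
h=cv2.cvtColor(T["color"],cv2.COLOR_RGB2GRAY); print("\n",h[190:207,196:222:2])
E
```

```text
foot top [574.6 155.3] side [578.5 144.9]
bay frame -66.11139999999997 4.746800000000003
bay frame -60.8633 -5.040900000000005
245 221 237; 246 221 237; 247 221 237; 248 221 237; 249 221 237; 250 222 236; 251 223 235; 252 224 233; 253 None None; 254 None None; 255 None None; 
 [[ 73  78  71  73  71  70  67  79  76  79 142 191 187]
 [ 67  75  75  75  73  69  74  71  69  74 101 197 184]
 [ 63  73  74  74  71  67  70  74  70  85  83 189 186]
 [ 74  68  74  76  71  68  71  75  65 104  85 171 185]
 [132  66  71  71  74  71  73  68  55 104  89 163 184]
 [182  81  69  70  68  73  71  66  72  92  82 162 186]
 [194 128  69  76  66  74  67  66 113  89  76 165 190]
 [186 160  61  67  68  65  65  64 113  89  62 176 192]
 [188 183 106  64  62  64  64 106  92  86  62 189 188]
 [188 193 147  94  87 113  86 108  84  82 104 194 190]
 [180 187 180 108 101 118  92  91  88  64 152 189 183]
 [185 179 191 121  95  96  96  95  77  76 181 189 180]
 [189 180 189 179  77  84  85  70  51 143 196 190 183]
 [188 185 192 199 140  75  56  59 131 191 195 188 184]
 [188 189 189 192 184 157 151 155 186 194 194 182 182]
 [184 191 184 188 188 194 197 197 194 192 185 181 183]
 [185 186 187 185 182 185 188 186 192 193 179 187 184]]
```

```bash
python3 - <<'E'
from h import *
goto(525.2,156.2,20);goto(565,150.9,20);goto(608.5,145,20)
E
```

```text
to (525.2, 156.2, 20) dx dy dz cm [-2.73  1.08  0.15]
to (565, 150.9, 20) dx dy dz cm [-2.72  2.81  3.77]
to (608.5, 145, 20) dx dy dz cm [-2.71  4.69  7.74]
```

```bash
python3 -m jog '[{"grip":3.2,"dx":-0.7,"dy":0.3,"dz":0,"spin":0},{"grip":3.2,"dx":-1.6,"dy":0.6,"dz":0.1,"spin":0},{"grip":3.2,"dx":-2.4,"dy":0.95,"dz":0.1,"spin":0},{"grip":3.2,"dx":-2.7,"dy":1.1,"dz":0.15,"spin":0},{"grip":3.2,"dx":-2.7,"dy":1.2,"dz":0.45,"spin":0},{"grip":3.2,"dx":-2.7,"dy":1.45,"dz":0.95,"spin":0},{"grip":3.2,"dx":-2.7,"dy":1.75,"dz":1.5,"spin":0},{"grip":3.2,"dx":-2.7,"dy":2,"dz":2.1,"spin":0},{"grip":3.2,"dx":-2.7,"dy":2.25,"dz":2.65,"spin":0},{"grip":3.2,"dx":-2.7,"dy":2.5,"dz":3.2,"spin":0},{"grip":3.2,"dx":-2.7,"dy":2.8,"dz":3.75,"spin":0},{"grip":3.2,"dx":-2.7,"dy":3.1,"dz":4.35,"spin":0},{"grip":3.2,"dx":-2.7,"dy":3.35,"dz":4.9,"spin":0},{"grip":3.2,"dx":-2.7,"dy":3.6,"dz":5.45,"spin":0},{"grip":3.2,"dx":-2.7,"dy":3.85,"dz":5.95,"spin":0},{"grip":3.2,"dx":-2.7,"dy":4.1,"dz":6.5,"spin":0},{"grip":3.2,"dx":-2.7,"dy":4.25,"dz":6.8,"spin":0},{"grip":3.2,"dx":-2.7,"dy":4.35,"dz":7,"spin":0},{"grip":3.2,"dx":-2.7,"dy":4.35,"dz":7,"spin":0}]' 20; python3 - <<'E'
from h import *
fork(); goto(608.5,145,20)
T=snap("top","t8");S=snap("side","s8")
cv2.imwrite("pics/m8.png",cv2.vconcat([cv2.resize(cv2.imread("pics/s8.png")[165:265,170:290],None,fx=3,fy=3),cv2.resize(cv2.imread("pics/t8.png")[145:235,170:290],None,fx=3,fy=3)]))
E
```

```text
clock: 20.92
eef_pos: [600.6, 146.0, 19.9]
eef_rot: [-1.126, 0.238, -1.702]
wrist_force: [-0.2, -1.1, 0.5]
finger_gap: 32.1
az 18.7 tilt 28.7 front [611.3 145.4  16.2] back [597.2 148.9   9.5] gap 32.1 q [0.14 0.5  1.85 0.3  0.31 1.64] t 20.925
[[-0.127, 0.455, 0.882], [-0.964, 0.154, -0.218], [-0.235, -0.877, 0.419]]
to (608.5, 145, 20) dx dy dz cm [-0.01  0.34  0.72]
```

View pics/m8.png

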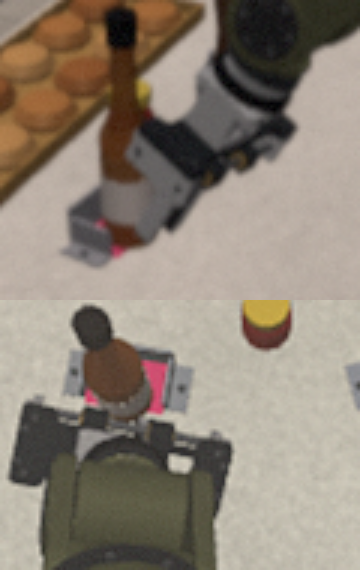

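The bottle is upright in the bay between the cheeks, about 8 mm from the planned end point. Finishing slowly while watching the force.

```bash
python3 -m jog '[{"grip":3.2,"dx":0,"dy":0.1,"dz":0.2,"spin":0},{"grip":3.2,"dx":0,"dy":0.2,"dz":0.4,"spin":0},{"grip":3.2,"dx":0,"dy":0.3,"dz":0.6,"spin":0},{"grip":3.2,"dx":0,"dy":0.35,"dz":0.72,"spin":0},{"grip":3.2,"dx":0,"dy":0.35,"dz":0.72,"spin":0}]' 20
python3 -m jog '[{"grip":3.2,"dx":0,"dy":0.04,"dz":0.09,"spin":0},{"grip":3.2,"dx":0,"dy":0.04,"dz":0.09,"spin":0}]' 20
python3 - <<'E'
from h import *
S=snap("side","s9");T=snap("top","t9")
for P in([639.5,141.8,0],[639.5,141.8,235],[639.5,141.8,100]): print(P,proj(S,P).round(1).tolist(),proj(T,P).round(1).tolist())
h=cv2.cvtColor(S["color"],cv2.COLOR_RGB2HSV)
m=((h[...,2]<45)&(np.arange(512)[None]<225)&(np.arange(512)[None]>195)&(np.arange(384)[:,None]>160)&(np.arange(384)[:,None]<185)); p=np.argwhere(m)[:,::-1]; print("cap side",p.mean(0),p.min(0),p.max(0))
m=((h[...,0]<20)&(h[...,1]>90)); 
for r in(185,190,195,200): q=np.flatnonzero(m[r,195:232])+195; print(r,q.min(),q.max())
E
```

```text
clock: 21.65
eef_pos: [608.5, 144.9, 19.8]
eef_rot: [-1.126, 0.238, -1.702]
wrist_force: [-2.1, 0.3, 0.5]
finger_gap: 32.2
clock: 21.9
eef_pos: [609.4, 144.8, 19.8]
eef_rot: [-1.126, 0.237, -1.702]
wrist_force: [-2.8, 0.0, 1.7]
finger_gap: 31.8
[639.5, 141.8, 0] [[211.1, 241.2]] [[211.7, 174.0]]
[639.5, 141.8, 235] [[207.1, 167.4]] [[199.7, 148.5]]
[639.5, 141.8, 100] [[209.4, 211.5]] [[207.3, 164.6]]
cap side [207.20909091 173.32727273] [203 167] [211 180]
185 195 220
190 195 216
195 195 212
200 195 219
```

```bash
python3 -m jog '[{"grip":3.2,"dx":0,"dy":0.05,"dz":0.1,"spin":0},{"grip":3.2,"dx":0,"dy":0.05,"dz":0.1,"spin":0}]' 20
python3 -m jog '[{"grip":3.2,"dx":0,"dy":0.05,"dz":0.1,"spin":0},{"grip":3.2,"dx":0,"dy":0.05,"dz":0.1,"spin":0}]' 20
```

```text
clock: 22.25
eef_pos: [610.6, 144.7, 19.8]
eef_rot: [-1.126, 0.237, -1.702]
wrist_force: [-2.4, 0.3, 0.4]
finger_gap: 32.0
clock: 22.5
eef_pos: [611.7, 144.5, 19.8]
eef_rot: [-1.126, 0.237, -1.702]
wrist_force: [-1.5, 0.5, 0.6]
finger_gap: 32.1
```

```bash
python3 -m jog '[{"grip":3.2,"dx":0,"dy":0.05,"dz":0.1,"spin":0},{"grip":3.2,"dx":0,"dy":0.05,"dz":0.1,"spin":0}]' 20
python3 - <<'E'
from h import *
S=snap("side","s10");T=snap("top","t10")
h=cv2.cvtColor(S["color"],cv2.COLOR_RGB2HSV)
m=((h[...,2]<45)&(np.arange(512)[None]<225)&(np.arange(512)[None]>195)&(np.arange(384)[:,None]>160)&(np.arange(384)[:,None]<185)); p=np.argwhere(m)[:,::-1]; print("cap side",p.mean(0),p.min(0),p.max(0))
cv2.imwrite("pics/m10.png",cv2.hconcat([cv2.resize(cv2.imread("pics/s10.png")[160:260,180:260],None,fx=5,fy=5,interpolation=2),cv2.resize(cv2.imread("pics/t10.png")[140:240,180:260],None,fx=5,fy=5,interpolation=2)]))
E
```

```text
clock: 22.75
eef_pos: [612.6, 144.4, 19.7]
eef_rot: [-1.126, 0.237, -1.702]
wrist_force: [-4.2, 0.2, 1.4]
finger_gap: 31.8
cap side [206.19090909 172.97272727] [202 167] [210 180]
```

Force has risen to about 4 N: the foot is at the fence or within a millimetre or two of it. Backing straight out, then up.

```bash
python3 -m jog '[{"grip":3.2,"dx":0,"dy":-0.15,"dz":-0.3,"spin":0},{"grip":3.2,"dx":0,"dy":-0.45,"dz":-0.9,"spin":0},{"grip":3.2,"dx":0,"dy":-0.9,"dz":-1.8,"spin":0},{"grip":3.2,"dx":0,"dy":-1.6,"dz":-3.3,"spin":0},{"grip":3.2,"dx":0,"dy":-2.4,"dz":-5,"spin":0},{"grip":3.2,"dx":0,"dy":-3.4,"dz":-7.1,"spin":0},{"grip":3.2,"dx":0,"dy":-4.3,"dz":-9,"spin":0},{"grip":3.2,"dx":0,"dy":-5.2,"dz":-11,"spin":0},{"grip":3.2,"dx":-0.7,"dy":-7.8,"dz":-10.5,"spin":0},{"grip":3.2,"dx":-1.4,"dy":-10.5,"dz":-10,"spin":0},{"grip":3.2,"dx":-2.1,"dy":-13,"dz":-9.5,"spin":0},{"grip":3.2,"dx":-2.1,"dy":-13,"dz":-9.5,"spin":0},{"grip":3.2,"dx":-2.1,"dy":-13,"dz":-9.5,"spin":0}]' 20; python3 - <<'E'
from h import *
T=snap("top","t11");S=snap("side","s11")
h=cv2.cvtColor(S["color"],cv2.COLOR_RGB2HSV)
m=((h[...,2]<45)&(np.arange(512)[None]<225)&(np.arange(512)[None]>195)&(np.arange(384)[:,None]>160)&(np.arange(384)[:,None]<185)); p=np.argwhere(m)[:,::-1]; print("cap side",p.mean(0))
# shift of other things since the first pictures
for n,c,bx in(("mill top",T,(285,140,335,185)),("jar",T,(245,135,275,165)),("mug",T,(98,205,150,255)),("tin",T,(375,215,418,252)),("bowl",T,(370,150,415,195)),("tongs",T,(108,122,145,210))):
    a=cv2.cvtColor(cv2.imread("pics/top0.png"),6).astype(np.float32);b=cv2.cvtColor(c["color"],cv2.COLOR_RGB2GRAY).astype(np.float32);x0,y0,x1,y1=bx
    print(n,np.round(cv2.phaseCorrelate(a[y0:y1,x0:x1].copy(),b[y0:y1,x0:x1].copy())[0],2))
cv2.imwrite("pics/m11.png",cv2.hconcat([cv2.resize(cv2.imread("pics/s11.png")[160:260,180:260],None,fx=5,fy=5,interpolation=2),cv2.resize(cv2.imread("pics/t11.png")[130:230,180:260],None,fx=5,fy=5,interpolation=2)]))
E
```

```text
clock: 24.48
eef_pos: [472.1, 165.3, 98.3]
eef_rot: [-1.126, 0.237, -1.702]
wrist_force: [0.1, 0.4, 0.6]
finger_gap: 32.0
cap side [206.37719298 173.        ]
mill top [0.   0.64]
jar [-0.07 -0.1 ]
mug [0.03 0.02]
tin [ 0.47 -0.07]
bowl [0.53 0.56]
tongs [ 0.02 -0.01]
```

View pics/m11.png

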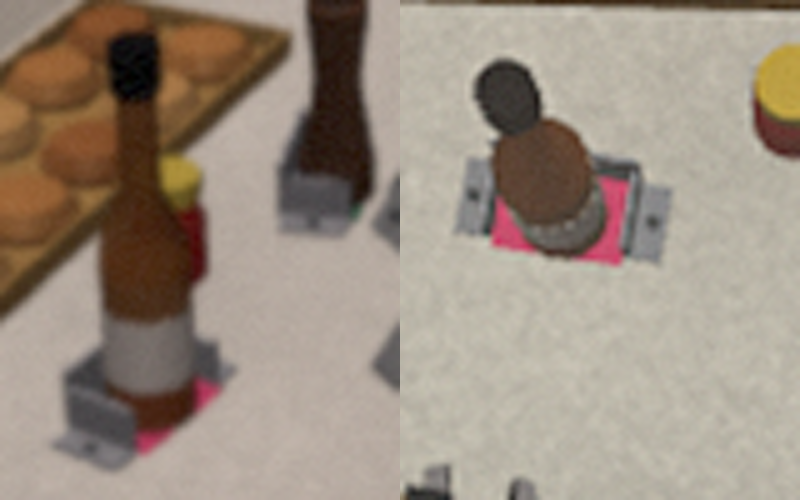

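```bash
python3 - <<'E'
from h import *
T=viewer.camera("top");S=viewer.camera("side")
G=np.array([639.5,141.8]);u=np.array([.991,-.133]);v=np.array([.133,.991])
fk=np.array([612.6+10.7,144.4-.5])+20.5*u; print("from fork",fk,(fk-G)@u,(fk-G)@v)
for n,p in(("top",foot(T,[213,181.2])),("side",foot(S,[210,246.2]))): print(n,p,(p-G)@u,(p-G)@v)
o,d=ray(T,[[201.7,149]]);o2,d2=ray(S,[[206.6,167.3]])
s=np.linalg.lstsq(np.c_[d[0],-d2[0]],o2-o,rcond=None)[0];c=(o+s[0]*d[0]+o2+s[1]*d2[0])/2;print("cap",c,(c[:2]-G)@u,(c[:2]-G)@v)
# where bay parts should project, top
for P in((-17,38),(-17,-38),(28,38),(28,-38)):
    w=G+P[0]*u+P[1]*v; print(P,proj(T,[*w,0]).round(1).tolist(),proj(T,[*w,40 if P[0]>0 else 30]).round(1).tolist())
# flange extents: flange grey in side-free top0 crop
c0=cv2.imread("pics/top0.png")
for q in([[195.7,168]],[[230.5,174.5]]): w=onplane(T,q,3)[0]; print("flange hole",w,(w[:2]-G)@u,(w[:2]-G)@v)
for q in([[212.2,162]],):
    w=onplane(T,q,40)[0]; print("fence top",(w[:2]-G)@u)
    w=onplane(T,[[212.5,163.9]],0)[0]; print("fence foot",(w[:2]-G)@u)
E
```

```text
from fork [643.6155 141.1735] 4.161785000000108 -0.0734999999999782
top [641.5 149.5] 0.9579000000000014 7.8966999999999885
side [643.9 142. ] 4.333799999999979 0.7833999999999858
cap [641.0825022  138.24388664 232.57222091] 2.041222754362251 -3.3136355492494216
(-17, 38) [[197.6, 177.7]] [[196.0, 175.2]]
(-17, -38) [[223.8, 181.7]] [[222.8, 179.3]]
(28, 38) [[200.5, 162.8]] [[198.4, 158.8]]
(28, -38) [[226.5, 166.7]] [[225.3, 162.9]]
flange hole [655.57843076 188.18691055   3.        ] 9.76426578228355 48.10785965143239
flange hole [638.62131728  87.70284767   3.        ] 6.324146684775437 -53.72714276129356
fence top 24.88256436712693
fence foot 30.05909664555227
```

```bash
python3 - <<'E'
from h import *
a=cv2.imread("pics/top0.png");b=cv2.imread("pics/t11.png")
for n,(x0,y0,x1,y1) in dict(mill=(285,140,335,185),bowl=(370,150,415,195),tin=(375,215,418,252),counter=(260,180,285,220)).items(): print(n,cv2.absdiff(a,b)[y0:y1,x0:x1].mean().round(2),cv2.absdiff(cv2.blur(a,(3,3)),cv2.blur(b,(3,3)))[y0:y1,x0:x1].max())
print(monitor.read_state()["wrist_force"],monitor.read_state()["clock"])
print(ticket.sign_off())
E
```

```text
mill 9.88 16
bowl 11.14 15
tin 10.96 15
counter 12.66 16
[0.11520767 0.13860118 1.32561833] 24.675
the job is handed in; nothing more can be done
None
```

I pushed the syrup bottle into the pink bay and handed the job in at 24.7 s. It was upright and between the side cheeks, and the robot was clear of it.

**How it was done:** With the tool straight down, the gripper body would have hit the bottle neck. I leaned the tool about 29° by overreaching in free air. I then used the two part-closed fingertips as a fork, pushing the foot about 8–20 mm above the counter. The bottle went to the front of the bay first. I then turned the fork in line with the bay and pushed straight in.

**Last checks:**
- **Depth:** The fork position, the two foot views and the cap put the bottle 1 to 4 mm past my estimate of the bay origin. That estimate may be about 2 mm short. The push force rose to only about 4 N at the end, so the foot is at the fence or within a millimetre or two of it.
- **Sideways:** The fork and the side view of the foot gave less than 1 mm off the bay's axis. The top view of the foot gave +8 mm and the cap gave −3 mm, so these disagree. The pictures show the foot between the cheeks.
- **Upright:** The cap stands over the foot within what I could measure, and it did not move when the fork withdrew.
- **Other objects:** The image-shift check showed no movement of the jar, mug or tongs. It gave about half a pixel for the mill, tin and bowl. Comparing those three with the first picture showed only the uniform brightness change also seen on bare counter, so I take them as unmoved.

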